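# Strip the burr from a coffee grinder: left-hand wing nut

### The job

The coffee grinder is to be cleaned. Its top burr is held down on a spring by the red wing nut, which has a left-hand thread: it undoes clockwise as seen from above. Unscrew the nut by feel, without straining the thread, lift it off only once it has come free and set it gently in the white saucer; then lift the burr off the spindle and lay it gently and flat, neck up, fully on the chopping board. Leave the saucer, the board and the other things where they are.

Things in the scene. Friction and masses are not known exactly. Their poses are not given: they have to be found in the camera images.
- grinder: electric coffee grinder, fixed, hopper taken off: grey body 150 x 120 mm with its front (black bin, orange button) towards -x, top at 98 mm, then a steel collar of 100 mm diameter up to 119 mm. Origin on the worktop under the vertical spindle axis, z up.
- spindle: vertical steel spindle on the grinder's axis, origin on the worktop. It turns with the nut through the free play of its gears (0.4 to 1.3 rad, differing) before it holds and the nut climbs. Ends 157 mm up; two-start left-hand round thread, 22 mm outside, from 139 to 154 mm. The thread bears 18 N in all, the spring's 10 N included; gripping off-centre, lifting or holding the nut against its climb add.
- nut: left-hand wing nut, about 80 g. Origin on its axis at its underside, which starts about 140 mm above the worktop; z up. Dark steel hub 36 mm diameter, 23 mm high, its 25 mm bore open below, with two lugs inside. After the free play, turning clockwise from above (falling yaw) makes it climb 2.4 mm a radian. It is off the thread after 1.6 to 3.4 rad in all; take several grasps. It stays put when let go.
- nut_bar (a point): middle of the nut's red upright bar: 46 mm long (along the nut's x), 10 mm thick (y), reaching from 23 to 52.5 mm above the nut's origin (this point at 37.5). Grip it across the 10 mm from above, with 10 to 25 N. The first turn is stiff under the spring, the rest loose with 1.5 mm axial play; once off the thread the nut lifts with its weight alone.
- burr: loose steel burr on the spindle under the nut, about 140 g. Origin on its axis at its underside, z up. Toothed disc 72 mm diameter, 10 mm high; on it a neck 38 mm diameter from 10 to 28 mm above the origin, by which to grip it; 26 mm bore through, 2 mm clear of the thread all round. Starts about 112 mm above the worktop, rises some 4 mm on its spring as the nut is undone.
- saucer: white saucer, loose, 140 mm diameter, 18 mm high; origin under its centre; its flat inner floor is about 5 mm up
- board: wooden chopping board, loose, 200 mm (x) by 300 mm (y), 21 mm thick; origin under its centre
- garlic: garlic bulb, 55 mm; bystander, origin under its middle
- tin_small: small tin, 58 mm diameter, 72 mm high; bystander, origin under its centre
- hopper: the grinder's clear bean hopper with black lid, 120 mm diameter, 111 mm high; bystander, origin under its centre
- table_mug: spotted mug, 91 mm high; bystander, origin under its centre

How it is judged:
On the way, in this order (a step that is already met when the one before it is completed fails the run):
1. the nut is off the thread, lifted clear of the spindle (z of nut in the frame of spindle above 0.165 m and contact force between nut and spindle below 0.1 N), for 0.1 s.
2. the nut lies in the saucer, let go (horizontal distance between nut and saucer below 0.05 m and z of nut in the frame of saucer between 0 and 0.045 m and linear speed of nut below 0.02 m/s and contact force between the fingers and nut below 0.1 N), for 0.2 s.
At the end, for the whole second after the job is handed in: The nut rests in the saucer (its origin within 50 mm of the saucer's centre); the burr rests on the board, neck up and flat (tilt under 0.15 rad), its axis at least 34 mm inside every edge; both still and let go (horizontal distance between nut and saucer below 0.05 m and z of nut in the frame of saucer between 0 and 0.045 m and x of burr in the frame of board between -0.066 and 0.066 m and y of burr in the frame of board between -0.116 and 0.116 m and z of burr in the frame of board between 0.015 and 0.027 m and angle between burr's own z axis and vertical below 0.15 rad and linear speed of each of nut, burr below 0.02 m/s); the robot touches nothing.
It fails at once if the thread is strained: more than 18 N between nut and spindle (contact force between nut and spindle above 18 N).
It fails at once if the nut or the burr is dropped ((linear speed of nut above 0.5 m/s and contact force between the fingers and nut below 0.1 N) or (linear speed of burr above 0.5 m/s and contact force between the fingers and burr below 0.1 N)).
It fails at once if the saucer or the board is pushed more than 25 mm (distance of any of saucer, board from where it was at the start of the episode above 0.025 m).
It fails at once if the garlic, the small tin, the hopper or the mug is moved more than 15 mm (distance of any of garlic, tin_small, hopper, table_mug from where it was at the start of the episode above 0.015 m).
It also fails if it takes over 72 s, if anything falls off the work surface, if the arm or the gripper's body presses on something with over 40 N, if the wrist force passes 120 N, or if a joint passes its speed limit or range.

### The arm

A 6-joint arm with a two-finger parallel gripper is mounted at the origin on a cart in front of the work surface, level with it; the furniture and walls round the work are solid. World frame = base frame: x ahead of the robot, y to its left, z up, the work surface at z = 0. Lengths are in m, angles in rad, forces in N, time in s.
With the tool pointing down it reaches from about 0.35 to 0.975 m from the base axis. Payload 7.1 kg.
Tool frame: the origin (TCP) lies at the very end of the fingers, on their centre line; the grasp point (between the pads) lies 19 mm behind it; z points along the fingers, y is the direction in which the jaws open and shut (so a half turn about z gives the same grasp; the last joint's range is limited). The gripper opens to 88 mm and grips with 3 to 60 N. Pads are 20 mm wide; open, the fingers measure 115 mm over their backs; the gripper's body (75 mm by 178 mm) begins 61 mm behind the grasp point.
Start: joints at [-1.216, 0.423, 1.63, -0, 1.089, -0.019], TCP at [0.228, -0.582, 0.223] pointing down, gripper open.
Joint ranges: [-3, 3], [-0.9, 2.11], [0.09, 2.58], [-1.31, 4.45], [0.11, 2.69], [-2.54, 2.54]. Speed limits (rad/s): [2.39, 2.39, 3.01, 3.14, 3.14, 3.14].

### API

Orientations are given as a unit quaternion [x, y, z, w].
In Python, from rig import bot gives the robot as it stands. The module is installed in compiled form; this text tells all that it offers.
- The arm moves only by the tool move_arm, never from a script. Its argument "moves" is a list of rows, each a list of 7 numbers: the shift along the tool's x, y, z in mm, then the turn, a rotation vector about the tool's x, y, z in degrees, then the opening, from 0 (shut) to 1 (fully open). In form: [[dx, dy, dz, wx, wy, wz, gripper], ...]. A call has 1 to 10 rows; each row is the pose to reach, as a shift and turn from the pose commanded when the call began, along the tool's axes at that moment; what a row does not reach only later rows make up. A row lasts 1/12 s, in which the tool goes at most 41.7 mm and 7.16 degrees, less where a joint would pass 70% of its speed; a pose out of reach is approached as far as the arm can. A call with a gripper value outside its range is refused whole. The fingers move at their own pace and stop on an object; the grip force is fixed at half the most. Time passes only in rows, so rows that repeat a pose let the fingers close. It gives the time, the measured TCP pose, the force and the opening at its end, in the units of the state.
- bot.read_state(): the state, without advancing time (a new reading comes with each control period).
- bot.capture(name): name is "scene" or "top" or "wrist"; returns a dict with "img" (420x560x3 uint8, red, green, blue), "depth" (420x560 float32, m along the optical axis (not along the pixel's ray), 0 where there is no reading), "K" (3x3 intrinsics, pixels), "xyz" and "rotation" of the camera in the world. Camera axes: x right, y down, z forward; pixel columns grow to the right and rows downward; lengths in m; the calibration is good to about 2 mm. A picture is of the moment at which its call begins.
- bot.sign_off(): hands the job in, once; it reports no verdict.
The state is a dict: "clock": time; "q": joint angles; "joint_velocities": joint speeds; "joint_torque": joint torques, N m; "tcp_pos": TCP position; "eef_rot": TCP orientation; "ft_force": force on the tool from outside, world axes, zero at the start; "torque": the same for the moment, N m; "grip_width": finger opening in m.
Only numpy, scipy, OpenCV 4.12 (cv2) and the standard library are available. Lean on these libraries where they do the work, as an engineer would, in place of code of your own. Each camera call takes 0.05 s, during which the arm holds its last target. There are 200 camera calls.

## Working session

There is one attempt and no reset: what is moved stays moved. The work goes in short steps, Python scripts to look and compute and a tool call to move; the robot and the scene stay as the last step left them, time stands still between calls to the robot, and variables do not carry over. Pictures are saved under pics/ and viewed, about 8 in all and at most 12, crops included, and the job is handed in when it is done.

Besides the shell and the picture viewer there is one more tool, called in YAML: its name, and indented under it one key for each argument. move_arm: Moves the arm, as the interface text tells. Its arguments: {"type":"object","properties":{"moves":{"type":"array","items":{"type":"array","items":{"type":"number"}}}},"required":["moves"]}

```bash
mkdir -p pics; cat > h.py <<'E'
import numpy as np, cv2, pickle
from rig import bot
from scipy.spatial.transform import Rotation as R
def cap(n,save=None):
    c=bot.capture(n)
    if save: cv2.imwrite('pics/'+save,c['img'][:,:,::-1]); pickle.dump(c,open('pics/'+save+'.pkl','wb'))
    return c
def rot(c):
    r=np.array(c['rotation'],float)
    return r if r.shape==(3,3) else R.from_quat(r).as_matrix()
def ray(c,u,v,z):
    "pixel -> point on plane z"
    d=rot(c)@np.linalg.inv(c['K'])@np.array([u,v,1.]); o=np.array(c['xyz']); return o+d*(z-o[2])/d[2]
def cloud(c):
    h,w=c['depth'].shape; u,v=np.meshgrid(np.arange(w),np.arange(h)); d=c['depth']
    p=np.stack([u,v,np.ones_like(u)],-1)@np.linalg.inv(c['K']).T*d[...,None]
    return p@rot(c).T+np.array(c['xyz'])
def tool(v):
    "world vec mm -> tool axes"
    s=bot.read_state(); return R.from_quat(s['eef_rot']).inv().apply(v)
E
python3 - <<'E'
from h import *
s=bot.read_state(); print({k:np.round(v,4).tolist() for k,v in s.items()})
a=cap('scene','s0.png'); b=cap('top','t0.png')
for c in(a,b): print(c['xyz'],np.round(rot(c),3).tolist(),c['K'].tolist() if hasattr(c['K'],'tolist') else c['K'])
E
```

```text
{'clock': 0.0, 'q': [-1.216, 0.4238, 1.6307, -0.0, 1.0886, -0.019], 'joint_velocities': [0.001, 0.0009, 0.0008, -0.0011, 0.0016, -0.0027], 'joint_torque': [0.0033, -54.4616, -27.3662, 0.0645, 0.0228, -0.0001], 'tcp_pos': [0.2281, -0.5813, 0.2219], 'eef_rot': [0.9826, 0.1858, -0.0001, -0.0008], 'ft_force': [-0.6073, -0.5272, -0.274], 'torque': [-0.0291, 0.0563, -0.0624], 'grip_width': 0.0882}
[-0.17435538  1.15109427  1.35856355] [[-0.805, -0.408, 0.43], [-0.593, 0.559, -0.579], [-0.004, -0.721, -0.692]] [[503.9255303365581, 0.0, 274.5866859470483], [0.0, 503.9255303365581, 213.94226033346018], [0.0, 0.0, 1.0]]
[0.48639686 0.10806836 1.30159051] [[-0.004, -0.996, 0.09], [-1.0, 0.004, 0.002], [-0.003, -0.09, -0.996]] [[387.52233508691154, 0.0, 282.3739132278765], [0.0, 387.52233508691154, 209.14090579438977], [0.0, 0.0, 1.0]]
```

View pics/t0.png

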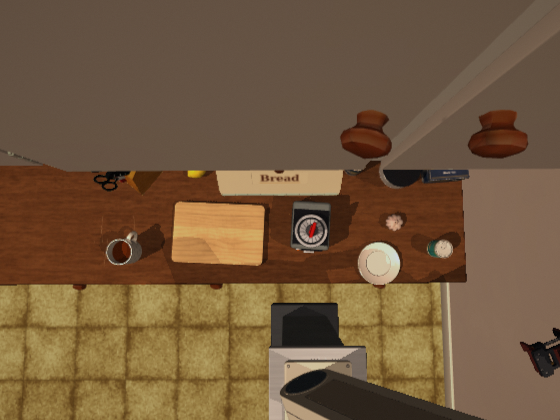

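View pics/s0.png

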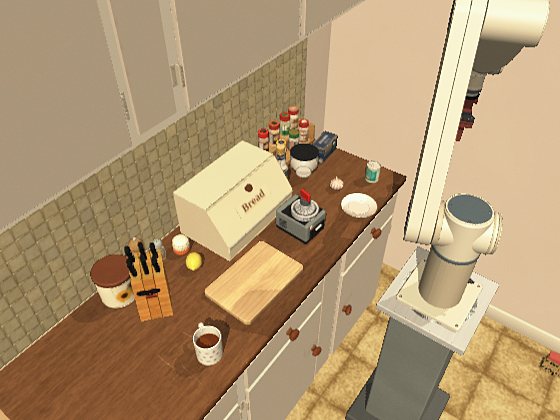

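The top view shows the grinder with the red bar at about (311,229), the saucer at (379,263), the board at (219,233), the garlic at (394,222), the tin at (440,248) and the mug at (124,250). The bread bin stands behind the grinder and the wall cabinet is above it. The scene view agrees with this layout.

```bash
python3 - <<'E'
from h import *
c=pickle.load(open('pics/t0.png.pkl','rb')); im=c['img']; P=cloud(c)
hsv=cv2.cvtColor(im,cv2.COLOR_RGB2HSV)
def big(m,win):
    z=np.zeros_like(m);x0,y0,x1,y1=win;z[y0:y1,x0:x1]=m[y0:y1,x0:x1]
    k=max(cv2.findContours(z,0,1)[0],key=cv2.contourArea);return k
red=(cv2.inRange(hsv,(0,150,90),(8,255,255))|cv2.inRange(hsv,(172,150,90),(180,255,255)))
k=big(red,(290,205,335,255)); (u,v),wh,a=cv2.minAreaRect(k); print('nut px',u,v,wh,a)
n=ray(c,u,v,.19);print('nut',n,'depth z',np.median(P[int(v)-2:int(v)+3,int(u)-1:int(u)+2,2]))
bx=cv2.boxPoints(((u,v),wh,a)); Q=np.array([ray(c,*p,.19) for p in bx]); e=[Q[1]-Q[0],Q[2]-Q[1]]; print('edges',[ (np.linalg.norm(x)*1e3,np.degrees(np.arctan2(x[1],x[0]))) for x in e])
w=cv2.inRange(hsv,(0,0,140),(180,70,255)); k=big(w,(345,235,412,290)); (u,v),wh,a=cv2.fitEllipse(k); p=ray(c,u,v,.018);print('saucer',p,np.array(wh)*p[2]*0+np.array(wh)*1.28/387, P[int(v),int(u)])
b=cv2.inRange(hsv,(8,60,130),(28,200,255)); k=big(b,(160,190,275,275)); (u,v),wh,a=cv2.minAreaRect(k); print('board',ray(c,u,v,.021),np.array(wh)*1.28/387,a,P[int(v),int(u)])
print('cab z',P[100:160:20,200:420:40,2].round(2).tolist(),'front x',P[100:168:8,311].round(2).tolist()[-4:])
print('bin',P[180:196:4,311].round(3).tolist())
for nm,(u,v) in dict(garlic=(394,222),tin=(445,248)).items(): print(nm,P[v,u])
E
```

```text
nut px 311.78082275390625 229.41781616210938 (5.032769680023193, 15.449432373046875) 20.556045532226562
nut [0.52784845 0.02673527 0.19      ] depth z 0.18621168085476336
edges [(np.float64(44.35889605062951), np.float64(-21.114936747050088)), (np.float64(14.41196882238797), np.float64(-110.87918168047662))]
saucer [ 0.43443204 -0.21612535  0.018     ] [0.10251441 0.12572232] [ 0.43576382 -0.21796058  0.00792532]
board [0.52264312 0.32534824 0.021     ] [0.3005439  0.20103405] 2.7927021980285645 [0.52381909 0.328191   0.01593218]
cab z [[1.0, 1.0, 1.0, 1.0, 1.0, 1.0], [0.95, 0.95, 0.95, 0.95, 0.97, 0.95], [0.89, 0.89, 0.89, 0.88, 0.98, 0.81]] front x [[0.6, 0.08, 0.88], [0.6, 0.07, 0.85], [0.6, 0.07, 0.81], [0.6, 0.07, 0.76]]
bin [[0.682, 0.023, 0.123], [0.671, 0.022, 0.114], [0.66, 0.021, 0.102], [0.651, 0.02, 0.082]]
garlic [ 0.55623609 -0.25115839  0.04358201]
tin [ 0.47185505 -0.40257685  0.06887795]
```

move_arm:
  moves:
    - [0, 0, -60, 0, 0, 0, 1]
    - [0, 0, -60, 0, 0, 0, 1]
    - [250, -228, -60, 0, 0, -68, 1]
    - [250, -228, -60, 0, 0, -68, 1]
    - [250, -228, -60, 0, 0, -68, 1]
    - [250, -228, -60, 0, 0, -68, 1]
    - [250, -228, -60, 0, 0, -68, 1]
    - [250, -228, -60, 0, 0, -68, 1]
    - [250, -228, -60, 0, 0, -68, 1]
    - [250, -228, -60, 0, 0, -68, 1]

```text
clock: 0.93
tcp_pos: [0.3757, -0.2808, 0.2825]
eef_rot: [0.771, 0.636, -0.0, -0.0]
ft_force: [1.1, 0.1, 0.7]
grip_width: 0.0881
```

```bash
cat >> h.py <<'E'
def go(target,yawx=None):
    "print tool-frame shift (mm) and wz (deg) to a world target; yawx = desired yaw of tool x"
    s=bot.read_state(); r=R.from_quat(s['eef_rot']); X=r.as_matrix()[:,0]; Z=r.as_matrix()[:,2]
    y=np.degrees(np.arctan2(X[1],X[0])); d=r.inv().apply(1e3*(np.array(target)-s['tcp_pos']))
    print('t',round(s['clock'],2),'tcp',np.round(s['tcp_pos'],4),'yawx',round(y,1),'Z',Z.round(3),'q',np.round(s['q'],2),'F',np.round(s['ft_force'],1),'w',round(s['grip_width']*1e3,1))
    print('  shift',d.round(1),'wz',None if yawx is None else round(-((yawx-y+180)%360-180),1))
E
python3 -c "
from h import *
go([.528,.027,.29],159)"
```

```text
t 0.93 tcp [ 0.3757 -0.2808  0.2825] yawx 79.0 Z [-0.  0. -1.] q [-0.67  0.12  1.9   0.    1.12 -0.48] F [1.1 0.1 0.7] w 88.1
  shift [331.1  91.   -7.4] wz -80.0
```

move_arm:
  moves:
    - [331, 91, -7, 0, 0, -80, 1]
    - [331, 91, -7, 0, 0, -80, 1]
    - [331, 91, -7, 0, 0, -80, 1]
    - [331, 91, -7, 0, 0, -80, 1]
    - [331, 91, -7, 0, 0, -80, 1]
    - [331, 91, -7, 0, 0, -80, 1]
    - [331, 91, -7, 0, 0, -80, 1]
    - [331, 91, -7, 0, 0, -80, 1]
    - [331, 91, -7, 0, 0, -80, 1]
    - [331, 91, -7, 0, 0, -80, 1]

```text
clock: 1.77
tcp_pos: [0.5305, 0.027, 0.2893]
eef_rot: [0.251, 0.968, 0.0, -0.0]
ft_force: [-0.4, -0.6, 0.2]
grip_width: 0.088
```

move_arm:
  moves:
    - [0, 0, 0, 0, 0, -8, 1]
    - [0, 0, 0, 0, 0, -8, 1]
    - [0, 0, 0, 0, 0, -8, 1]
    - [0, 0, 0, 0, 0, -8, 1]

```text
clock: 2.1
tcp_pos: [0.5294, 0.0238, 0.2896]
eef_rot: [0.19, 0.982, -0.0, -0.0]
ft_force: [0.2, 0.1, 0.4]
grip_width: 0.0879
```

```bash
python3 -c "
from h import *
go([.528,.027,.29],159)
c=cap('wrist','w0.png'); print(c['xyz'],rot(c).round(3).tolist(),c['K'])"
```

```text
t 2.1 tcp [0.5294 0.0238 0.2896] yawx 158.1 Z [-0.  0. -1.] q [ 0.02  0.21  1.77  0.    1.16 -1.17] F [0.2 0.1 0.4] w 87.9
  shift [ 2.5  2.4 -0.4] wz -0.9
[0.45381356 0.05435049 0.45171966] [[0.374, 0.885, 0.277], [0.928, -0.357, -0.112], [-0.0, 0.298, -0.954]] [[305.66632335   0.         277.43157869]
 [  0.         305.66632335 213.96699799]
 [  0.           0.           1.        ]]
```

View pics/w0.png

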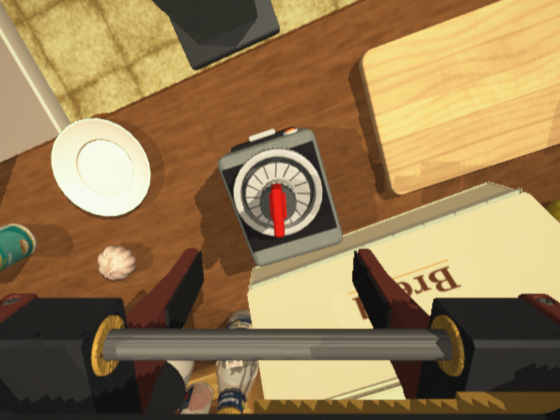

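```bash
python3 - <<'E'
from h import *
c=pickle.load(open('pics/w0.png.pkl','rb')); im=c['img']; P=cloud(c)
hsv=cv2.cvtColor(im,cv2.COLOR_RGB2HSV)
red=(cv2.inRange(hsv,(0,150,60),(8,255,255))|cv2.inRange(hsv,(172,150,60),(180,255,255)))
for v in range(178,242,4):
    u=np.where(red[v,255:300])[0]+255
    if len(u): m=(u[0]+u[-1])/2; print(v,u[0],u[-1],im[v,int(m)],P[v,int(m)].round(4),ray(c,m,v,.1925).round(4))
w=cv2.inRange(hsv,(0,0,150),(180,60,255)); z=np.zeros_like(w); z[105:225,40:160]=w[105:225,40:160]
k=max(cv2.findContours(z,0,1)[0],key=cv2.contourArea); e=cv2.fitEllipse(k); print(e,ray(c,*e[0],.018), [ray(c,*p,.018) for p in (k[:,0].min(0),k[:,0].max(0))])
p=np.array([ray(c,*q,.018) for q in k[:,0]])[:,:2].astype(np.float32); print('circle',cv2.minEnclosingCircle(p))
# collar: points of height .115-.123
m=(P[...,2]>.113)&(P[...,2]<.124)&(np.hypot(P[...,0]-.528,P[...,1]-.027)<.065); q=P[m][:,:2].astype(np.float32); print('collar',m.sum(),cv2.minEnclosingCircle(q))
E
```

```text
186 271 281 [159  24  17] [0.5068 0.0316 0.1836] [0.505  0.0324 0.1925]
190 271 281 [236  36  25] [0.5082 0.0311 0.1932] [0.5083 0.031  0.1925]
194 269 285 [239  37  26] [0.5118 0.0306 0.1932] [0.5119 0.0305 0.1925]
198 269 285 [239  40  29] [0.515  0.0293 0.1936] [0.5153 0.0292 0.1925]
202 269 285 [238  36  24] [0.5184 0.0279 0.1936] [0.5186 0.0278 0.1925]
206 270 286 [238  37  25] [0.5221 0.0274 0.1935] [0.5223 0.0273 0.1925]
210 270 286 [238  37  24] [0.5254 0.026  0.1938] [0.5257 0.0259 0.1925]
214 270 286 [237  36  26] [0.5291 0.0245 0.1928] [0.5292 0.0245 0.1925]
218 271 284 [234  36  25] [0.5319 0.0225 0.1939] [0.5325 0.0227 0.1925]
222 273 283 [235  36  25] [0.536  0.0218 0.1931] [0.5362 0.0217 0.1925]
226 274 284 [236  32  22] [0.5401 0.0211 0.1923] [0.54   0.0211 0.1925]
230 274 283 [233  35  24] [0.5429 0.019  0.1935] [0.5434 0.0193 0.1925]
234 275 284 [235  36  26] [0.5465 0.0185 0.1944] [0.5473 0.0187 0.1925]
((97.50310516357422, 163.51953125), (85.1375961303711, 122.51168823242188), 135.96656799316406) [ 0.41518195 -0.20435239  0.018     ] [array([ 0.32071507, -0.23011949,  0.018     ]), array([ 0.50961827, -0.17423211,  0.018     ])]
circle ((0.4059838354587555, -0.20978152751922607), 0.08776061981916428)
collar 3663 ((0.5279969573020935, 0.02462788298726082), 0.05028810352087021)
```

The wrist view shows the red bar at (278,210) inside the collar ring, with the saucer at (100,165) and the board at the right. The bar top measures z=0.193 and the collar centre is (0.528,0.0246), both as expected.

```bash
python3 -c "
from h import *
go([.5275,.0248,.2],161.8)"
```

```text
t 2.15 tcp [0.5294 0.0237 0.2896] yawx 158.1 Z [-0.  0. -1.] q [ 0.02  0.21  1.77  0.    1.16 -1.17] F [-0.7  0.6 -0.5] w 87.9
  shift [ 2.1  0.3 89.6] wz -3.7
```

move_arm:
  moves:
    - [2, 0.3, 30, 0, 0, -3.7, 0.5]
    - [2, 0.3, 60, 0, 0, -3.7, 0.5]
    - [2, 0.3, 80, 0, 0, -3.7, 0.4]
    - [2, 0.3, 90, 0, 0, -3.7, 0.35]
    - [2, 0.3, 90, 0, 0, -3.7, 0.35]
    - [2, 0.3, 90, 0, 0, -3.7, 0.35]
    - [2, 0.3, 90, 0, 0, -3.7, 0.35]
    - [2, 0.3, 90, 0, 0, -3.7, 0.35]
    - [2, 0.3, 90, 0, 0, -3.7, 0.35]

```text
clock: 2.9
tcp_pos: [0.5286, 0.025, 0.2009]
eef_rot: [0.156, 0.988, 0.0, 0.001]
ft_force: [-0.1, -0.1, -0.3]
grip_width: 0.0328
```

```bash
cat > m.py <<'E'
from h import *
import sys
go([.5275,.0248,.166],161.8)
c=cap('wrist',sys.argv[1]); im=c['img']; P=cloud(c); s=bot.read_state(); r=R.from_quat(s['eef_rot'])
hsv=cv2.cvtColor(im,cv2.COLOR_RGB2HSV)
red=(cv2.inRange(hsv,(0,150,60),(8,255,255))|cv2.inRange(hsv,(172,150,60),(180,255,255)))
m=(red>0)&(hsv[...,2]>200)&(abs(P[...,2]-float(sys.argv[2]))<.005)&(np.hypot(P[...,0]-.5275,P[...,1]-.0248)<.04)
v,u=np.where(m); print('n',len(u))
q=np.array([ray(c,a,b,float(sys.argv[2])) for a,b in zip(u,v)]); t=r.inv().apply(q-s['tcp_pos'])*1e3
rc=cv2.minAreaRect(t[:,:2].astype(np.float32)); print('top z',P[m][:,2].mean(),'rect in tool frame',np.round(rc[0],2),np.round(rc[1],1),rc[2])
for b in range(-24,26,6):
    k=abs(t[:,0]-b)<3
    if k.sum()>5: print(b,k.sum(),t[k,1].min().round(1),t[k,1].max().round(1),t[k,1].mean().round(2))
E
python3 m.py w1.png .1925
```

```text
t 2.9 tcp [0.5286 0.025  0.2009] yawx 162.0 Z [ 0.002  0.    -1.   ] q [ 0.02  0.31  1.86  0.    0.97 -1.23] F [-0.1 -0.1 -0.3] w 32.8
  shift [ 1.  -0.6 34.9] wz 0.2
n 422
top z 0.19288705289378705 rect in tool frame [7.35 0.65] [ 5.9 28.9] 88.97010803222656
-6 48 -2.1 2.9 0.23
0 79 -2.0 3.5 0.69
6 100 -2.0 3.5 0.73
12 90 -2.0 3.4 0.73
18 87 -2.5 3.4 0.58
24 18 -2.5 2.8 0.14
```

View pics/w1.png

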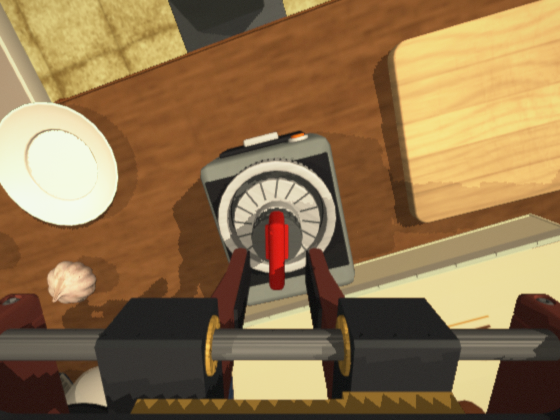

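The bar at (277,250) lies between the fingers with inner tip edges near (248,250) and (310,250), so it is centred to within 1 mm and aligned to about 1°. I go down and close in small steps.

move_arm:
  moves:
    - [0.8, 0, 12, 0, 0, 0, 0.35]
    - [0.8, 0, 24, 0, 0, 0, 0.3]
    - [0.8, 0, 33.5, 0, 0, 0, 0.25]
    - [0.8, 0, 33.5, 0, 0, 0, 0.22]
    - [0.8, 0, 33.5, 0, 0, 0, 0.19]
    - [0.8, 0, 33.5, 0, 0, 0, 0.17]
    - [0.8, 0, 33.5, 0, 0, 0, 0.16]
    - [0.8, 0, 33.5, 0, 0, 0, 0.16]
    - [0.8, 0, 33.5, 0, 0, 0, 0.16]
    - [0.8, 0, 33.5, 0, 0, 0, 0.16]

```text
clock: 3.78
tcp_pos: [0.5272, 0.0253, 0.1665]
eef_rot: [0.156, 0.988, 0.0, 0.0]
ft_force: [-0.6, 0.1, 0.8]
grip_width: 0.0141
```

```bash
python3 m.py w2.png .1925
```

```text
t 3.78 tcp [0.5272 0.0253 0.1665] yawx 162.0 Z [ 0.001  0.    -1.   ] q [ 0.03  0.36  1.89  0.    0.89 -1.23] F [-0.6  0.1  0.8] w 14.1
  shift [-0.5 -0.4  0.5] wz 0.2
n 380
top z 0.19295198395770957 rect in tool frame [10.69  0.36] [ 5.8 20.8] 89.69619750976562
0 10 -1.7 -1.2 -1.45
6 105 -2.2 3.3 0.47
12 132 -2.2 3.3 0.56
18 132 -2.6 3.3 0.5
```

move_arm:
  moves:
    - [0, 0, 0, 0, 0, 0, 0.15]
    - [0, 0, 0, 0, 0, 0, 0.145]
    - [0, 0, 0, 0, 0, 0, 0.14]
    - [0, 0, 0, 0, 0, 0, 0.135]
    - [0, 0, 0, 0, 0, 0, 0.13]
    - [0, 0, 0, 0, 0, 0, 0.13]
    - [0, 0, 0, 0, 0, 0, 0.13]

```text
clock: 4.42
tcp_pos: [0.527, 0.0253, 0.1662]
eef_rot: [0.156, 0.988, 0.0, -0.0]
ft_force: [-0.2, -0.1, -0.4]
grip_width: 0.0116
```

```bash
cat > f.py <<'E'
from h import *
s=bot.read_state(); r=R.from_quat(s['eef_rot']); X=r.as_matrix()[:,0]
print('t',round(s['clock'],2),'tcp',np.round(np.array(s['tcp_pos'])*1e3,1),'yawx',round(np.degrees(np.arctan2(X[1],X[0])),1),'q6',round(s['q'][5],2),'w',round(s['grip_width']*1e3,2),'Ftool',r.inv().apply(s['ft_force']).round(1),'Ttool',r.inv().apply(s['torque']).round(2))
E
python3 f.py
```

```text
t 4.42 tcp [527.   25.3 166.2] yawx 162.0 q6 -1.23 w 11.6 Ftool [ 0.1 -0.1  0.4] Ttool [-0.04 -0.12 -0.04]
```

move_arm:
  moves:
    - [0, 0, 0, 0, 0, 0, 0.125]
    - [0, 0, 0, 0, 0, 0, 0.12]
    - [0, 0, 0, 0, 0, 0, 0.12]
    - [0, 0, 0, 0, 0, 0, 0.12]

```text
clock: 4.75
tcp_pos: [0.527, 0.0251, 0.1662]
eef_rot: [0.156, 0.988, -0.0, -0.0]
ft_force: [-0.1, -1.9, 0.0]
grip_width: 0.0103
```

```bash
python3 f.py
```

```text
t 4.75 tcp [527.   25.1 166.2] yawx 162.0 q6 -1.23 w 10.34 Ftool [-0.5 -1.8 -0. ] Ttool [ 0.13 -0.15 -0.02]
```

move_arm:
  moves:
    - [0, 0, 0, 0, 0, 0, 0.116]
    - [0, 0, 0, 0, 0, 0, 0.112]
    - [0, 0, 0, 0, 0, 0, 0.112]

```text
clock: 5.0
tcp_pos: [0.5269, 0.025, 0.1661]
eef_rot: [0.156, 0.988, -0.0, -0.0]
ft_force: [-0.8, -3.6, -0.9]
grip_width: 0.0101
```

```bash
python3 f.py
```

```text
t 5.0 tcp [526.9  25.  166.1] yawx 162.0 q6 -1.23 w 10.06 Ftool [-0.3 -3.7  0.9] Ttool [ 0.44 -0.23 -0.01]
```

move_arm:
  moves:
    - [0, -0.2, 0, 0, 0, 0, 0.112]
    - [0, -0.3, 0, 0, 0, 0, 0.112]
    - [0, -0.3, 0, 0, 0, 0, 0.112]

```text
clock: 5.25
tcp_pos: [0.5269, 0.025, 0.1662]
eef_rot: [0.156, 0.988, 0.0, -0.0]
ft_force: [-0.7, -2.0, 0.6]
grip_width: 0.0097
```

```bash
python3 f.py
```

```text
t 5.25 tcp [526.9  25.  166.2] yawx 162.0 q6 -1.23 w 9.71 Ftool [ 0.  -2.1 -0.6] Ttool [ 0.34 -0.16 -0.09]
```

move_arm:
  moves:
    - [0, -0.3, 0, 0, 0, 0, 0.112]
    - [0, -0.3, 0, 0, 0, 0, 0.11]
    - [0, -0.3, 0, 0, 0, 0, 0.108]

```text
clock: 5.5
tcp_pos: [0.5269, 0.0249, 0.1662]
eef_rot: [0.156, 0.988, 0.0, 0.0]
ft_force: [0.2, -0.5, -0.6]
grip_width: 0.0101
```

```bash
python3 f.py
```

```text
t 5.5 tcp [526.9  24.9 166.2] yawx 162.0 q6 -1.23 w 10.08 Ftool [-0.3 -0.4  0.6] Ttool [ 0.   -0.09 -0.11]
```

move_arm:
  moves:
    - [0, 0, 0, 0, 0, 0, 0.1]
    - [0, 0, 0, 0, 0, 0, 0.09]
    - [0, 0, 0, 0, 0, 0, 0.08]
    - [0, 0, 0, 0, 0, 0, 0.08]

```text
clock: 5.83
tcp_pos: [0.5268, 0.0249, 0.1662]
eef_rot: [0.156, 0.988, 0.0, -0.0]
ft_force: [0.3, 1.1, -0.1]
grip_width: 0.0098
```

```bash
python3 f.py
```

```text
t 5.83 tcp [526.8  24.9 166.2] yawx 162.0 q6 -1.23 w 9.85 Ftool [0.1 1.2 0.1] Ttool [-0.2  -0.07 -0.02]
```

move_arm:
  moves:
    - [0, 0, 0, 0, 0, 0, 0.11]
    - [0, 0, 0, 0, 0, 0, 0.13]
    - [0, 0, 0, 0, 0, 0, 0.13]
    - [-0.7, 0, 0, 0, 0, 0, 0.13]
    - [-1.3, 0, 0, 0, 0, 0, 0.125]
    - [-1.3, 0, 0, 0, 0, 0, 0.12]
    - [-1.3, 0, 0, 0, 0, 0, 0.115]
    - [-1.3, 0, 0, 0, 0, 0, 0.105]
    - [-1.3, 0, 0, 0, 0, 0, 0.09]
    - [-1.3, 0, 0, 0, 0, 0, 0.08]

```text
clock: 6.67
tcp_pos: [0.5282, 0.0244, 0.1662]
eef_rot: [0.156, 0.988, 0.0, 0.0]
ft_force: [0.7, 0.8, 0.2]
grip_width: 0.0103
```

```bash
python3 f.py
```

```text
t 6.67 tcp [528.2  24.4 166.2] yawx 162.0 q6 -1.23 w 10.29 Ftool [-0.4  1.  -0.2] Ttool [-0.27 -0.24 -0.05]
```

move_arm:
  moves:
    - [0, 0, 0, 0, 0, 2, 0.08]
    - [0, 0, 0, 0, 0, 4, 0.08]
    - [0, 0, 0, 0, 0, 6, 0.08]
    - [0, 0, 0, 0, 0, 8, 0.08]
    - [0, 0, 0, 0, 0, 10, 0.08]

```text
clock: 7.08
tcp_pos: [0.5282, 0.0243, 0.1662]
eef_rot: [0.242, 0.97, 0.0, 0.0]
ft_force: [1.0, 0.8, 0.5]
grip_width: 0.0098
```

```bash
python3 f.py
```

```text
t 7.08 tcp [528.2  24.3 166.2] yawx 151.9 q6 -1.06 w 9.83 Ftool [-0.5  1.2 -0.5] Ttool [-0.3  -0.16 -0.08]
```

Low forces while in the free play. I continue in small steps and watch the vertical force.

move_arm:
  moves:
    - [0, 0, 0, 0, 0, 3, 0.08]
    - [0, 0, 0, 0, 0, 6, 0.08]
    - [0, 0, 0, 0, 0, 9, 0.08]
    - [0, 0, 0, 0, 0, 12, 0.08]
    - [0, 0, 0, 0, 0, 14, 0.08]

```text
clock: 7.5
tcp_pos: [0.5282, 0.0243, 0.1662]
eef_rot: [0.359, 0.933, 0.0, 0.0]
ft_force: [1.2, 0.6, -0.7]
grip_width: 0.0097
```

```bash
python3 f.py
```

```text
t 7.5 tcp [528.2  24.3 166.2] yawx 137.9 q6 -0.81 w 9.74 Ftool [-0.5  1.2  0.7] Ttool [-0.29 -0.07 -0.1 ]
```

move_arm:
  moves:
    - [0, 0, 0, 0, 0, 3, 0.08]
    - [0, 0, 0, 0, 0, 6, 0.08]
    - [0, 0, 0, 0, 0, 8, 0.08]

```text
clock: 7.75
tcp_pos: [0.5282, 0.0243, 0.1662]
eef_rot: [0.424, 0.906, 0.0, 0.0]
ft_force: [0.9, 0.2, -0.2]
grip_width: 0.0102
```

```bash
python3 f.py
```

```text
t 7.75 tcp [528.2  24.3 166.2] yawx 129.9 q6 -0.67 w 10.18 Ftool [-0.4  0.8  0.2] Ttool [-0.21 -0.13 -0.08]
```

move_arm:
  moves:
    - [0, 0, 0, 0, 0, 3, 0.08]
    - [0, 0, 0, 0, 0, 6, 0.08]
    - [0, 0, 0, 0, 0, 8, 0.08]

```text
clock: 8.0
tcp_pos: [0.5282, 0.0243, 0.1662]
eef_rot: [0.486, 0.874, 0.0, 0.0]
ft_force: [0.7, 0.1, 0.2]
grip_width: 0.0097
```

```bash
python3 f.py
```

```text
t 8.0 tcp [528.2  24.3 166.2] yawx 121.9 q6 -0.53 w 9.71 Ftool [-0.3  0.7 -0.2] Ttool [-0.22 -0.08 -0.02]
```

move_arm:
  moves:
    - [0, 0, 0, 0, 0, 3, 0.08]
    - [0, 0, 0, 0, 0, 6, 0.08]
    - [0, 0, 0, 0, 0, 6, 0.08]

```text
clock: 8.25
tcp_pos: [0.5282, 0.0243, 0.1662]
eef_rot: [0.53, 0.848, 0.0, 0.0]
ft_force: [0.3, -0.2, 0.2]
grip_width: 0.0098
```

```bash
python3 f.py
```

```text
t 8.25 tcp [528.2  24.3 166.2] yawx 115.9 q6 -0.43 w 9.81 Ftool [-0.3  0.2 -0.2] Ttool [-0.22 -0.07  0.08]
```

move_arm:
  moves:
    - [0, 0, 0, 0, 0, 3, 0.08]
    - [0, 0, 0, 0, 0, 6, 0.08]
    - [0, 0, 0, 0, 0, 6, 0.08]

```text
clock: 8.5
tcp_pos: [0.5281, 0.0243, 0.1662]
eef_rot: [0.573, 0.819, -0.0, 0.0]
ft_force: [0.5, -0.3, 0.1]
grip_width: 0.0097
```

```bash
python3 f.py
```

```text
t 8.5 tcp [528.1  24.3 166.2] yawx 110.0 q6 -0.33 w 9.7 Ftool [-0.5  0.4 -0.1] Ttool [-0.18 -0.07  0.04]
```

move_arm:
  moves:
    - [0, 0, 0, 0, 0, 3, 0.08]
    - [0, 0, 0, 0, 0, 6, 0.08]
    - [0, 0, 0, 0, 0, 6, 0.08]

```text
clock: 8.75
tcp_pos: [0.528, 0.0242, 0.1663]
eef_rot: [0.615, 0.788, -0.0, -0.0]
ft_force: [-1.0, 0.4, 2.3]
grip_width: 0.0098
```

```bash
python3 f.py
```

```text
t 8.75 tcp [528.   24.2 166.3] yawx 104.1 q6 -0.22 w 9.79 Ftool [ 0.6 -0.8 -2.3] Ttool [-0.01 -0.06  0.02]
```

move_arm:
  moves:
    - [0, 0, -0.25, 0, 0, 0, 0.08]
    - [0, 0, -0.35, 0, 0, 3, 0.08]
    - [0, 0, -0.5, 0, 0, 6, 0.08]
    - [0, 0, -0.5, 0, 0, 6, 0.08]

```text
clock: 9.08
tcp_pos: [0.5279, 0.0242, 0.1666]
eef_rot: [0.656, 0.755, -0.0, -0.0]
ft_force: [-0.8, -0.6, 0.5]
grip_width: 0.0097
```

```bash
python3 f.py
```

```text
t 9.08 tcp [527.9  24.2 166.6] yawx 98.1 q6 -0.12 w 9.71 Ftool [-0.5 -0.9 -0.5] Ttool [-0.04 -0.07  0.1 ]
```

move_arm:
  moves:
    - [0, 0, -0.15, 0, 0, 3, 0.08]
    - [0, 0, -0.3, 0, 0, 6, 0.08]
    - [0, 0, -0.45, 0, 0, 9, 0.08]
    - [0, 0, -0.45, 0, 0, 9, 0.08]

```text
clock: 9.42
tcp_pos: [0.5277, 0.0243, 0.167]
eef_rot: [0.713, 0.702, -0.0, -0.0]
ft_force: [-1.5, 0.2, -0.7]
grip_width: 0.01
```

```bash
python3 f.py
```

```text
t 9.42 tcp [527.7  24.3 167. ] yawx 89.1 q6 0.04 w 9.96 Ftool [ 0.2 -1.5  0.7] Ttool [ 0.07 -0.11  0.04]
```

move_arm:
  moves:
    - [0, 0, -0.13, 0, 0, 3, 0.08]
    - [0, 0, -0.25, 0, 0, 6, 0.08]
    - [0, 0, -0.38, 0, 0, 9, 0.08]
    - [0, 0, -0.38, 0, 0, 9, 0.08]

```text
clock: 9.75
tcp_pos: [0.5278, 0.0243, 0.1673]
eef_rot: [0.765, 0.644, -0.0, -0.0]
ft_force: [-1.0, 0.1, -0.6]
grip_width: 0.0098
```

```bash
python3 f.py
```

```text
t 9.75 tcp [527.8  24.3 167.3] yawx 80.1 q6 0.2 w 9.76 Ftool [-0.  -1.   0.6] Ttool [ 0.01 -0.07  0.02]
```

move_arm:
  moves:
    - [0, -0.1, -0.1, 0, 0, 3, 0.08]
    - [0, -0.1, -0.22, 0, 0, 6, 0.08]
    - [0, -0.1, -0.35, 0, 0, 9, 0.08]
    - [0, -0.1, -0.47, 0, 0, 12, 0.08]
    - [0, -0.1, -0.6, 0, 0, 15, 0.08]
    - [0, -0.1, -0.6, 0, 0, 15, 0.08]

```text
clock: 10.25
tcp_pos: [0.5277, 0.0243, 0.1679]
eef_rot: [0.843, 0.538, -0.0, -0.0]
ft_force: [-1.3, -0.3, -0.2]
grip_width: 0.0097
```

```bash
python3 f.py
```

```text
t 10.25 tcp [527.7  24.3 167.9] yawx 65.2 q6 0.46 w 9.67 Ftool [-0.8 -1.1  0.2] Ttool [ 0.04 -0.03  0.01]
```

move_arm:
  moves:
    - [0, 0, -0.13, 0, 0, 3, 0.08]
    - [0, 0, -0.25, 0, 0, 6, 0.08]
    - [0, 0, -0.38, 0, 0, 9, 0.08]
    - [0, 0, -0.5, 0, 0, 12, 0.08]
    - [0, 0, -0.5, 0, 0, 12, 0.08]

```text
clock: 10.67
tcp_pos: [0.5278, 0.0244, 0.1684]
eef_rot: [0.894, 0.448, -0.0, -0.0]
ft_force: [-0.5, 0.5, -1.6]
grip_width: 0.0102
```

```bash
python3 f.py
```

```text
t 10.67 tcp [527.8  24.4 168.4] yawx 53.2 q6 0.67 w 10.17 Ftool [ 0.1 -0.7  1.6] Ttool [0.08 0.01 0.04]
```

move_arm:
  moves:
    - [0, 0, 0, 0, 0, 3, 0.08]
    - [0, 0, -0.1, 0, 0, 6, 0.08]
    - [0, 0, -0.2, 0, 0, 9, 0.08]
    - [0, 0, -0.35, 0, 0, 12, 0.08]
    - [0, 0, -0.35, 0, 0, 12, 0.08]

```text
clock: 11.08
tcp_pos: [0.528, 0.0243, 0.1689]
eef_rot: [0.936, 0.352, -0.0, 0.0]
ft_force: [0.8, 0.4, -1.8]
grip_width: 0.0099
```

```bash
python3 f.py
```

```text
t 11.08 tcp [528.   24.3 168.9] yawx 41.2 q6 0.88 w 9.86 Ftool [0.9 0.2 1.8] Ttool [-0.03  0.   -0.03]
```

move_arm:
  moves:
    - [0, 0, -0.12, 0, 0, 3, 0.08]
    - [0, 0, -0.23, 0, 0, 6, 0.08]
    - [0, 0, -0.35, 0, 0, 9, 0.08]
    - [0, 0, -0.47, 0, 0, 12, 0.08]
    - [0, 0, -0.47, 0, 0, 12, 0.08]

```text
clock: 11.5
tcp_pos: [0.5279, 0.0243, 0.1693]
eef_rot: [0.968, 0.252, -0.0, -0.0]
ft_force: [-0.1, -0.4, -1.6]
grip_width: 0.01
```

```bash
python3 f.py
```

```text
t 11.5 tcp [527.9  24.3 169.3] yawx 29.2 q6 1.08 w 10.04 Ftool [-0.3  0.3  1.6] Ttool [-0.06 -0.04  0.02]
```

move_arm:
  moves:
    - [0, 0, -0.08, 0, 0, 3, 0.08]
    - [0, 0, -0.16, 0, 0, 6, 0.08]
    - [0, 0, -0.28, 0, 0, 9, 0.08]
    - [0, 0, -0.4, 0, 0, 12, 0.08]
    - [0, 0, -0.4, 0, 0, 12, 0.08]

```text
clock: 11.92
tcp_pos: [0.528, 0.0243, 0.1697]
eef_rot: [0.989, 0.15, -0.0, -0.0]
ft_force: [-0.4, -1.1, -2.5]
grip_width: 0.0097
```

```bash
python3 f.py
```

```text
t 11.92 tcp [528.   24.3 169.7] yawx 17.2 q6 1.29 w 9.69 Ftool [-0.7  0.9  2.5] Ttool [ 0.03 -0.02 -0.02]
```

move_arm:
  moves:
    - [0, 0, -0.12, 0, 0, 3, 0.08]
    - [0, 0, -0.23, 0, 0, 6, 0.08]
    - [0, 0, -0.35, 0, 0, 9, 0.08]
    - [0, 0, -0.47, 0, 0, 12, 0.08]
    - [0, 0, -0.47, 0, 0, 12, 0.08]

```text
clock: 12.33
tcp_pos: [0.528, 0.0243, 0.1703]
eef_rot: [0.999, 0.045, 0.0, -0.0]
ft_force: [-0.4, 0.1, -0.8]
grip_width: 0.01
```

```bash
python3 f.py
```

```text
t 12.33 tcp [528.   24.3 170.3] yawx 5.2 q6 1.5 w 9.96 Ftool [-0.4 -0.1  0.8] Ttool [ 0.02 -0.04  0.03]
```

move_arm:
  moves:
    - [0, 0, -0.12, 0, 0, 3, 0.08]
    - [0, 0, -0.23, 0, 0, 6, 0.08]
    - [0, 0, -0.35, 0, 0, 9, 0.08]
    - [0, 0, -0.5, 0, 0, 12, 0.08]
    - [0, 0, -0.62, 0, 0, 15, 0.08]
    - [0, 0, -0.62, 0, 0, 15, 0.08]

```text
clock: 12.83
tcp_pos: [0.5281, 0.0243, 0.171]
eef_rot: [0.996, -0.085, 0.0, -0.0]
ft_force: [-0.3, 0.3, -1.9]
grip_width: 0.0098
```

```bash
python3 f.py
```

```text
t 12.83 tcp [528.1  24.3 171. ] yawx -9.8 q6 1.77 w 9.81 Ftool [-0.3 -0.2  1.9] Ttool [ 0.02  0.   -0.03]
```

move_arm:
  moves:
    - [0, 0, -0.12, 0, 0, 3, 0.08]
    - [0, 0, -0.23, 0, 0, 6, 0.08]
    - [0, 0, -0.35, 0, 0, 9, 0.08]
    - [0, 0, -0.5, 0, 0, 12, 0.08]
    - [0, 0, -0.62, 0, 0, 15, 0.08]
    - [0, 0, -0.62, 0, 0, 15, 0.08]

```text
clock: 13.33
tcp_pos: [0.528, 0.0243, 0.1716]
eef_rot: [0.977, -0.215, 0.0, -0.0]
ft_force: [-0.1, 0.0, -1.2]
grip_width: 0.0098
```

```bash
python3 f.py
```

```text
t 13.33 tcp [528.   24.3 171.6] yawx -24.8 q6 2.03 w 9.83 Ftool [-0.1  0.   1.2] Ttool [ 0.1  -0.04  0.  ]
```

move_arm:
  moves:
    - [0, 0, -0.12, 0, 0, 3, 0.08]
    - [0, 0, -0.23, 0, 0, 6, 0.08]
    - [0, 0, -0.35, 0, 0, 9, 0.08]
    - [0, 0, -0.5, 0, 0, 12, 0.08]
    - [0, 0, -0.62, 0, 0, 15, 0.08]
    - [0, 0, -0.8, 0, 0, 20, 0.08]
    - [0, 0, -0.9, 0, 0, 23, 0.08]
    - [0, 0, -0.9, 0, 0, 23, 0.08]

```text
clock: 14.0
tcp_pos: [0.5281, 0.0243, 0.1725]
eef_rot: [0.914, -0.405, 0.0, -0.0]
ft_force: [0.1, -1.0, -1.4]
grip_width: 0.01
```

```bash
python3 f.py
```

```text
t 14.0 tcp [528.1  24.3 172.5] yawx -47.8 q6 2.43 w 9.97 Ftool [0.8 0.6 1.4] Ttool [ 0.02 -0.02  0.  ]
```

move_arm:
  moves:
    - [0, 0, -0.3, 0, 0, 0, 0.08]
    - [0, 0, -0.5, 0, 0, 0, 0.08]
    - [0, 0, -0.5, 0, 0, 0, 0.08]

```text
clock: 14.25
tcp_pos: [0.528, 0.0243, 0.173]
eef_rot: [0.914, -0.405, 0.0, -0.0]
ft_force: [-0.2, 0.1, -0.9]
grip_width: 0.0099
```

```bash
python3 f.py
```

```text
t 14.25 tcp [528.   24.3 173. ] yawx -47.8 q6 2.43 w 9.85 Ftool [-0.2  0.1  0.9] Ttool [ 0.11 -0.09  0.01]
```

move_arm:
  moves:
    - [0, 0, -0.3, 0, 0, 0, 0.08]
    - [0, 0, -0.6, 0, 0, 0, 0.08]
    - [0, 0, -0.6, 0, 0, 0, 0.08]

```text
clock: 14.5
tcp_pos: [0.528, 0.0243, 0.1736]
eef_rot: [0.914, -0.406, 0.0, -0.0]
ft_force: [-0.8, 0.1, -1.5]
grip_width: 0.0097
```

```bash
python3 f.py
```

```text
t 14.5 tcp [528.   24.3 173.6] yawx -47.9 q6 2.43 w 9.66 Ftool [-0.7  0.5  1.5] Ttool [ 0.07 -0.09  0.01]
```

move_arm:
  moves:
    - [0, 0, -0.3, 0, 0, 0, 0.08]
    - [0, 0, -0.5, 0, 0, 0, 0.08]
    - [0, 0, -0.5, 0, 0, 0, 0.08]

```text
clock: 14.75
tcp_pos: [0.528, 0.0243, 0.1741]
eef_rot: [0.914, -0.406, 0.0, -0.0]
ft_force: [-0.1, -1.0, -1.5]
grip_width: 0.01
```

```bash
python3 f.py
```

```text
t 14.75 tcp [528.   24.3 174.1] yawx -48.0 q6 2.43 w 10.01 Ftool [0.7 0.8 1.5] Ttool [ 0.06 -0.12  0.08]
```

move_arm:
  moves:
    - [0, 0, -0.3, 0, 0, 0, 0.08]
    - [0, 0, -0.6, 0, 0, 0, 0.08]
    - [0, 0, -0.6, 0, 0, 0, 0.08]

```text
clock: 15.0
tcp_pos: [0.528, 0.0243, 0.1747]
eef_rot: [0.914, -0.406, 0.0, -0.0]
ft_force: [-0.2, 0.6, -0.5]
grip_width: 0.0097
```

```bash
python3 f.py
```

```text
t 15.0 tcp [528.   24.3 174.7] yawx -48.0 q6 2.43 w 9.7 Ftool [-0.5 -0.3  0.5] Ttool [ 0.06 -0.11  0.02]
```

move_arm:
  moves:
    - [0, 0, -0.3, 0, 0, 0, 0.08]
    - [0, 0, -0.6, 0, 0, 0, 0.08]
    - [0, 0, -0.6, 0, 0, 0, 0.08]

```text
clock: 15.25
tcp_pos: [0.528, 0.0243, 0.1753]
eef_rot: [0.914, -0.406, 0.0, -0.0]
ft_force: [-0.7, -1.0, -0.6]
grip_width: 0.0098
```

```bash
python3 f.py
```

```text
t 15.25 tcp [528.   24.3 175.3] yawx -48.0 q6 2.43 w 9.78 Ftool [0.3 1.2 0.6] Ttool [ 0.08 -0.04 -0.02]
```

Lifted 2.8 mm with nothing but the nut's weight on the wrist, so it is off. I lift it clear.

move_arm:
  moves:
    - [0, 0, -2, 0, 0, 0, 0.08]
    - [0, 0, -5, 0, 0, 0, 0.08]
    - [0, 0, -9, 0, 0, 0, 0.08]
    - [0, 0, -15, 0, 0, 0, 0.08]
    - [0, 0, -24, 0, 0, 0, 0.08]
    - [0, 0, -34, 0, 0, 0, 0.08]
    - [0, 0, -44, 0, 0, 0, 0.08]
    - [0, 0, -50, 0, 0, 0, 0.08]
    - [0, 0, -50, 0, 0, 0, 0.08]

```text
clock: 16.0
tcp_pos: [0.5291, 0.0244, 0.2273]
eef_rot: [0.914, -0.407, 0.002, -0.001]
ft_force: [0.9, 0.8, -1.1]
grip_width: 0.0102
```

```bash
python3 f.py; python3 - <<'E'
from h import *
c=pickle.load(open('pics/w1.png.pkl','rb')); im=c['img']; hsv=cv2.cvtColor(im,cv2.COLOR_RGB2HSV)
# saucer from w1 (rim partly visible) and from top: flood by brightness/saturation; fit circle to outer contour points on plane .018
def circ(c,win,plane):
    hsv=cv2.cvtColor(c['img'],cv2.COLOR_RGB2HSV); m=cv2.inRange(hsv,(0,0,110),(180,75,255)); x0,y0,x1,y1=win; z=np.zeros_like(m); z[y0:y1,x0:x1]=m[y0:y1,x0:x1]
    z=cv2.morphologyEx(z,cv2.MORPH_OPEN,np.ones((5,5)))
    k=max(cv2.findContours(z,0,1)[0],key=cv2.contourArea)[:,0]
    k=k[(k[:,0]>3)]
    p=np.array([ray(c,*q,plane) for q in k])[:,:2]
    A=np.c_[2*p,np.ones(len(p))]; s=np.linalg.lstsq(A,(p**2).sum(1),rcond=None)[0]; rr=np.sqrt(s[2]+s[0]**2+s[1]**2)
    res=np.hypot(*(p-s[:2]).T)-rr; print(k.min(0),k.max(0),'c',s[:2].round(4),'r',rr.round(4),'res',res.std().round(4))
circ(c,(0,98,130,230),.018)
circ(pickle.load(open('pics/w0.png.pkl','rb')),(45,112,156,222),.018)
circ(pickle.load(open('pics/t0.png.pkl','rb')),(350,235,408,290),.018)
go([.434,-.217,.23])
E
```

```text
t 16.0 tcp [529.1  24.4 227.3] yawx -48.0 q6 2.43 w 10.18 Ftool [-0.  -1.3  1.1] Ttool [ 0.03 -0.06  0.04]
[  4 101] [117 225] c [ 0.4233 -0.2042] r 0.0692 res 0.0004
[ 52 118] [149 215] c [ 0.4235 -0.2041] r 0.069 res 0.0007
[367 242] [399 278] c [ 0.4346 -0.2172] r 0.0562 res 0.0059
t 16.0 tcp [0.5291 0.0244 0.2273] yawx -48.0 Z [ 0.003  0.    -1.   ] q [0.02 0.28 1.84 0.   1.02 2.43] F [ 0.9  0.8 -1.1] w 10.2
  shift [115.6 232.2  -3. ] wz None
```

move_arm:
  moves:
    - [8, 19, -3, 0, 0, 0, 0.08]
    - [20, 46, -3, 0, 0, 0, 0.08]
    - [33, 77, -3, 0, 0, 0, 0.08]
    - [46, 108, -3, 0, 0, 0, 0.08]
    - [60, 139, -3, 0, 0, 0, 0.08]
    - [73, 170, -3, 0, 0, 0, 0.08]
    - [86, 200, -3, 0, 0, 0, 0.08]
    - [95, 222, -3, 0, 0, 0, 0.08]
    - [99, 231, -3, 0, 0, 0, 0.08]
    - [99, 231, -3, 0, 0, 0, 0.08]

```text
clock: 16.83
tcp_pos: [0.422, -0.2052, 0.2282]
eef_rot: [0.913, -0.408, -0.0, 0.0]
ft_force: [0.7, -0.2, -1.1]
grip_width: 0.01
```

move_arm:
  moves:
    - [0, 0, 15, 0, 0, 0, 0.08]
    - [0, 0, 35, 0, 0, 0, 0.08]
    - [0, 0, 60, 0, 0, 0, 0.08]
    - [0, 0, 85, 0, 0, 0, 0.08]
    - [0, 0, 110, 0, 0, 0, 0.08]
    - [0, 0, 135, 0, 0, 0, 0.08]
    - [0, 0, 155, 0, 0, 0, 0.08]
    - [0, 0, 170, 0, 0, 0, 0.08]
    - [0, 0, 178, 0, 0, 0, 0.08]
    - [0, 0, 178, 0, 0, 0, 0.08]

```text
clock: 17.67
tcp_pos: [0.4223, -0.2025, 0.0488]
eef_rot: [0.914, -0.406, -0.002, -0.0]
ft_force: [0.7, 0.1, -1.2]
grip_width: 0.0093
```

```bash
python3 f.py; python3 -c "
from h import *
go([.4235,-.2041,.033])
cap('scene','s1.png')"
```

```text
t 17.67 tcp [ 422.3 -202.5   48.8] yawx -47.9 q6 1.93 w 9.32 Ftool [ 0.4 -0.6  1.2] Ttool [ 0.02 -0.08  0.05]
t 17.67 tcp [ 0.4223 -0.2025  0.0488] yawx -47.9 Z [-0.003  0.002 -1.   ] q [-0.47  0.5   2.07  0.    0.58  1.93] F [ 0.7  0.1 -1.2] w 9.3
  shift [ 2.1  0.2 15.8] wz None
```

View pics/s1.png

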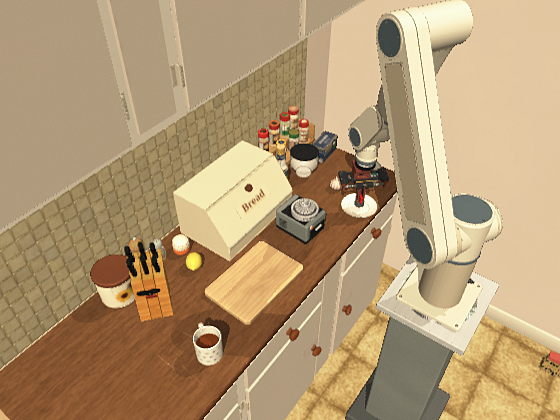

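The nut hangs over the saucer at (360,203), clear of the garlic at (336,184). I lower slowly until it touches.

move_arm:
  moves:
    - [1, 0, 3, 0, 0, 0, 0.08]
    - [2, 0, 6, 0, 0, 0, 0.08]
    - [2, 0, 9, 0, 0, 0, 0.08]
    - [2, 0, 12, 0, 0, 0, 0.08]
    - [2, 0, 14, 0, 0, 0, 0.08]
    - [2, 0, 15.5, 0, 0, 0, 0.08]
    - [2, 0, 15.5, 0, 0, 0, 0.08]

```text
clock: 18.3
tcp_pos: [0.4238, -0.2053, 0.0345]
eef_rot: [0.914, -0.407, -0.0, -0.0]
ft_force: [-0.6, 0.7, -0.9]
grip_width: 0.0098
```

```bash
python3 f.py
```

```text
t 18.3 tcp [ 423.8 -205.3   34.5] yawx -48.0 q6 1.93 w 9.83 Ftool [-0.9 -0.1  0.9] Ttool [ 0.09 -0.09  0.02]
```

move_arm:
  moves:
    - [0, 0, 0.7, 0, 0, 0, 0.08]
    - [0, 0, 1.3, 0, 0, 0, 0.08]
    - [0, 0, 1.3, 0, 0, 0, 0.08]

```text
clock: 18.55
tcp_pos: [0.424, -0.2054, 0.0334]
eef_rot: [0.914, -0.406, 0.0, -0.0]
ft_force: [-0.6, -1.0, -0.6]
grip_width: 0.0102
```

```bash
python3 f.py
```

```text
t 18.55 tcp [ 424.  -205.4   33.4] yawx -48.0 q6 1.93 w 10.17 Ftool [0.4 1.1 0.6] Ttool [-0.   -0.06  0.04]
```

move_arm:
  moves:
    - [0, 0, 0.7, 0, 0, 0, 0.08]
    - [0, 0, 1.2, 0, 0, 0, 0.08]
    - [0, 0, 1.2, 0, 0, 0, 0.08]

```text
clock: 18.8
tcp_pos: [0.424, -0.2054, 0.0322]
eef_rot: [0.914, -0.406, -0.0, -0.0]
ft_force: [-0.3, 0.2, -1.2]
grip_width: 0.0096
```

```bash
python3 f.py
```

```text
t 18.8 tcp [ 424.  -205.4   32.2] yawx -48.0 q6 1.93 w 9.63 Ftool [-0.4  0.1  1.2] Ttool [ 0.07 -0.11  0.02]
```

move_arm:
  moves:
    - [0, 0, 0.6, 0, 0, 0, 0.08]
    - [0, 0, 1.0, 0, 0, 0, 0.08]
    - [0, 0, 1.0, 0, 0, 0, 0.08]

```text
clock: 19.05
tcp_pos: [0.424, -0.2053, 0.0312]
eef_rot: [0.914, -0.406, -0.0, -0.0]
ft_force: [-0.3, 0.6, -0.2]
grip_width: 0.0101
```

```bash
python3 f.py
```

```text
t 19.05 tcp [ 424.  -205.3   31.2] yawx -48.0 q6 1.93 w 10.06 Ftool [-0.7 -0.1  0.2] Ttool [ 0.13 -0.06 -0.  ]
```

move_arm:
  moves:
    - [0, 0, 0.4, 0, 0, 0, 0.08]
    - [0, 0, 0.7, 0, 0, 0, 0.08]
    - [0, 0, 0.7, 0, 0, 0, 0.08]

```text
clock: 19.3
tcp_pos: [0.424, -0.2053, 0.0305]
eef_rot: [0.914, -0.407, -0.0, -0.0]
ft_force: [0.8, -0.1, -0.6]
grip_width: 0.0101
```

```bash
python3 f.py
```

```text
t 19.3 tcp [ 424.  -205.3   30.5] yawx -48.0 q6 1.93 w 10.07 Ftool [ 0.7 -0.5  0.6] Ttool [ 0.09 -0.03  0.02]
```

move_arm:
  moves:
    - [0, 0, 0.3, 0, 0, 0, 0.08]
    - [0, 0, 0.5, 0, 0, 0, 0.08]
    - [0, 0, 0.5, 0, 0, 0, 0.08]

```text
clock: 19.55
tcp_pos: [0.424, -0.2054, 0.0304]
eef_rot: [0.914, -0.406, 0.0, -0.0]
ft_force: [-2.0, 1.1, 6.5]
grip_width: 0.0098
```

```bash
python3 f.py
```

```text
t 19.55 tcp [ 424.  -205.4   30.4] yawx -48.0 q6 1.93 w 9.79 Ftool [-2.1  0.7 -6.5] Ttool [-0.06 -0.35  0.  ]
```

move_arm:
  moves:
    - [0, 0, -0.3, 0, 0, 0, 0.09]
    - [0, 0, -0.3, 0, 0, 0, 0.11]
    - [0, 0, -0.3, 0, 0, 0, 0.13]
    - [0, 0, -0.3, 0, 0, 0, 0.16]
    - [0, 0, -0.3, 0, 0, 0, 0.2]
    - [0, 0, -0.3, 0, 0, 0, 0.25]
    - [0, 0, -0.3, 0, 0, 0, 0.3]
    - [0, 0, -0.3, 0, 0, 0, 0.3]

```text
clock: 20.22
tcp_pos: [0.424, -0.2054, 0.0303]
eef_rot: [0.914, -0.406, -0.0, -0.0]
ft_force: [-1.1, -0.0, 0.7]
grip_width: 0.026
```

move_arm:
  moves:
    - [0, 0, -8, 0, 0, 0, 0.35]
    - [0, 0, -20, 0, 0, 0, 0.4]
    - [0, 0, -40, 0, 0, 0, 0.4]
    - [0, 0, -70, 0, 0, 0, 0.6]
    - [0, 0, -105, 0, 0, 0, 0.8]
    - [0, 0, -140, 0, 0, 0, 1]
    - [0, 0, -175, 0, 0, 0, 1]
    - [0, 0, -190, 0, 0, 0, 1]
    - [0, 0, -190, 0, 0, 0, 1]

```text
clock: 20.97
tcp_pos: [0.4261, -0.2064, 0.2248]
eef_rot: [0.914, -0.406, 0.004, 0.0]
ft_force: [0.9, -0.4, -0.7]
grip_width: 0.0717
```

```bash
python3 f.py; python3 -c "
from h import *
cap('wrist','w3.png'); go([.528,.0243,.26],90)"
```

```text
t 20.97 tcp [ 426.1 -206.4  224.8] yawx -48.0 q6 1.93 w 71.66 Ftool [ 0.9 -0.5  0.8] Ttool [ 0.08 -0.06 -0.02]
t 21.02 tcp [ 0.425  -0.2059  0.2226] yawx -48.0 Z [ 0.004 -0.002 -1.   ] q [-0.48  0.2   1.96  0.    0.98  1.93] F [-0.2  0.3 -0.6] w 75.9
  shift [-101.8 -230.7  -37.5] wz -138.0
```

View pics/w3.png

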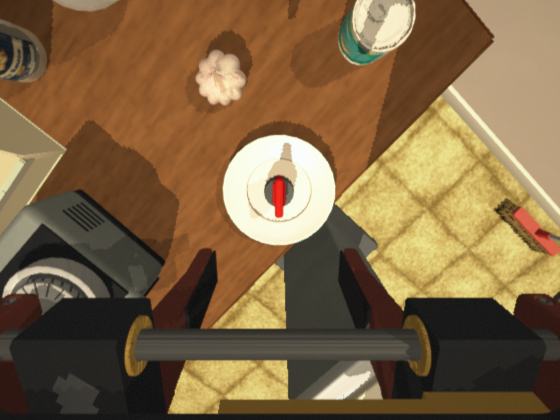

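The view shows the nut standing upright in the saucer at (278,195), with the garlic at (220,77) and the tin at (378,25) untouched. Next is the burr.

move_arm:
  moves:
    - [-20, -45, -15, 0, 0, -7, 1]
    - [-35, -80, -30, 0, 0, -14, 1]
    - [-50, -113, -37, 0, 0, -21, 1]
    - [-64, -146, -37, 0, 0, -28, 1]
    - [-78, -178, -37, 0, 0, -35, 1]
    - [-92, -208, -37, 0, 0, -42, 1]
    - [-102, -231, -37, 0, 0, -48, 1]
    - [-102, -231, -37, 0, 0, -48, 1]
    - [-102, -231, -37, 0, 0, -48, 1]
    - [-102, -231, -37, 0, 0, -48, 1]

```text
clock: 21.85
tcp_pos: [0.5262, 0.0247, 0.256]
eef_rot: [1.0, -0.0, -0.001, 0.0]
ft_force: [0.4, -0.1, 0.7]
grip_width: 0.0882
```

```bash
python3 - <<'E'
from h import *
c=cap('wrist','w4.png'); go([.528,.0243,.2],0)
P=cloud(c); d=np.hypot(P[...,0]-.528,P[...,1]-.0243)
for a,b in((.0,.009),(.0145,.018),(.024,.034),(.045,.049)):
    m=(d>a)&(d<b)&(P[...,2]>.09); print(a,b,m.sum(),np.percentile(P[m][:,2],[20,50,80]).round(4))
for lo,hi,r in((.138,.149,.025),(.1535,.162,.02),(.1215,.132,.042)):
    m=(P[...,2]>lo)&(P[...,2]<hi)&(d<r); print(lo,m.sum(),cv2.minEnclosingCircle(P[m][:,:2].astype(np.float32)), P[m][:,:2].min(0),P[m][:,:2].max(0))
E
```

```text
t 21.9 tcp [0.5263 0.0243 0.2563] yawx -0.1 Z [-0.002 -0.    -1.   ] q [ 0.02  0.24  1.81 -0.    1.09  1.6 ] F [-0.   0.3 -0.1] w 87.8
  shift [ 1.9 -0.  56.3] wz -0.1
0.0 0.009 304 [0.1528 0.1547 0.157 ]
0.0145 0.018 397 [0.1434 0.144  0.1449]
0.024 0.034 8798 [0.1277 0.353  0.363 ]
0.045 0.049 9950 [0.3024 0.3423 0.3535]
0.138 732 ((0.5296493172645569, 0.024302931502461433), 0.01898798905313015) [0.51113321 0.0061491 ] [0.54836833 0.04292111]
0.1535 230 ((0.5291717052459717, 0.02494846284389496), 0.010574712418019772) [0.51969449 0.01597385] [0.53875471 0.03223532]
0.1215 2736 ((0.5294132828712463, 0.024210862815380096), 0.03654395788908005) [ 0.49320852 -0.01214519] [0.56549697 0.06025384]
```

View pics/w4.png

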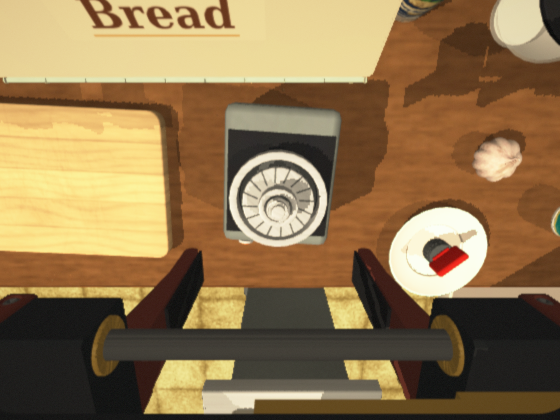

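The grinder is at (278,195) with the burr's neck and spindle seen concentric. The neck top measures z=0.144, so the burr has risen about 4 mm as stated.

move_arm:
  moves:
    - [1, 0, 20, 0, 0, 0, 0.8]
    - [2, 0, 45, 0, 0, 0, 0.7]
    - [2, 0, 70, 0, 0, 0, 0.65]
    - [2, 0, 92, 0, 0, 0, 0.65]
    - [2, 0, 108, 0, 0, 0, 0.65]
    - [2, 0, 118, 0, 0, 0, 0.65]
    - [2, 0, 124, 0, 0, 0, 0.6]
    - [2, 0, 126, 0, 0, 0, 0.55]
    - [2, 0, 126, 0, 0, 0, 0.5]
    - [2, 0, 126, 0, 0, 0, 0.48]

```text
clock: 22.73
tcp_pos: [0.5299, 0.0249, 0.1321]
eef_rot: [1.0, 0.0, 0.001, -0.0]
ft_force: [0.7, -0.5, -0.0]
grip_width: 0.043
```

```bash
python3 f.py
```

```text
t 22.73 tcp [529.9  24.9 132.1] yawx 0.0 q6 1.6 w 43.0 Ftool [0.7 0.5 0. ] Ttool [ 0.07  0.01 -0.01]
```

move_arm:
  moves:
    - [0, 0, 0, 0, 0, 0, 0.46]
    - [0, 0, 0, 0, 0, 0, 0.45]
    - [0, 0, 0, 0, 0, 0, 0.44]
    - [0, 0, 0, 0, 0, 0, 0.43]
    - [0, 0, 0, 0, 0, 0, 0.42]
    - [0, 0, 0, 0, 0, 0, 0.4]
    - [0, 0, 0, 0, 0, 0, 0.35]
    - [0, 0, 0, 0, 0, 0, 0.35]

```text
clock: 23.4
tcp_pos: [0.5295, 0.025, 0.1314]
eef_rot: [1.0, 0.0, 0.0, 0.0]
ft_force: [0.1, -1.5, 1.2]
grip_width: 0.0364
```

```bash
python3 f.py
```

```text
t 23.4 tcp [529.5  25.  131.4] yawx 0.0 q6 1.6 w 36.42 Ftool [ 0.1  1.5 -1.2] Ttool [-0.31  0.1   0.02]
```

move_arm:
  moves:
    - [0, 0, 0, 0, 0, 0, 0.3]
    - [0, 0, 0, 0, 0, 0, 0.3]
    - [0, 0, 0, 0, 0, 0, 0.3]

```text
clock: 23.65
tcp_pos: [0.5295, 0.025, 0.1314]
eef_rot: [1.0, 0.0, 0.0, 0.0]
ft_force: [0.9, -2.4, 0.9]
grip_width: 0.036
```

```bash
python3 f.py
```

```text
t 23.65 tcp [529.5  25.  131.4] yawx 0.0 q6 1.6 w 36.0 Ftool [ 0.9  2.4 -0.9] Ttool [-0.24  0.17  0.08]
```

move_arm:
  moves:
    - [0, 0, -0.5, 0, 0, 0, 0.3]
    - [0, 0, -1.5, 0, 0, 0, 0.3]
    - [0, 0, -2.5, 0, 0, 0, 0.3]
    - [0, 0, -3.5, 0, 0, 0, 0.3]
    - [0, 0, -4.5, 0, 0, 0, 0.3]
    - [0, 0, -4.5, 0, 0, 0, 0.3]

```text
clock: 24.15
tcp_pos: [0.5292, 0.0251, 0.1359]
eef_rot: [1.0, 0.0, -0.0, -0.0]
ft_force: [0.4, -0.1, -2.2]
grip_width: 0.0359
```

```bash
python3 f.py
```

```text
t 24.15 tcp [529.2  25.1 135.9] yawx 0.0 q6 1.6 w 35.93 Ftool [0.4 0.1 2.2] Ttool [ 0.11  0.02 -0.01]
```

move_arm:
  moves:
    - [0, 0, -2, 0, 0, 0, 0.3]
    - [0, 0, -5, 0, 0, 0, 0.3]
    - [0, 0, -9, 0, 0, 0, 0.3]
    - [0, 0, -13, 0, 0, 0, 0.3]
    - [0, 0, -17, 0, 0, 0, 0.3]
    - [0, 0, -17, 0, 0, 0, 0.3]

```text
clock: 24.65
tcp_pos: [0.5299, 0.0251, 0.1539]
eef_rot: [1.0, 0.0, 0.001, -0.0]
ft_force: [-0.1, -1.0, -1.4]
grip_width: 0.0363
```

```bash
python3 f.py
```

```text
t 24.65 tcp [529.9  25.1 153.9] yawx 0.0 q6 1.6 w 36.3 Ftool [-0.2  1.   1.4] Ttool [ 0.03 -0.03 -0.01]
```

move_arm:
  moves:
    - [0, 0, -5, 0, 0, 0, 0.3]
    - [0, 0, -11, 0, 0, 0, 0.3]
    - [0, 0, -18, 0, 0, 0, 0.3]
    - [0, 0, -26, 0, 0, 0, 0.3]
    - [0, 0, -35, 0, 0, 0, 0.3]
    - [0, 0, -45, 0, 0, 0, 0.3]
    - [0, 0, -54, 0, 0, 0, 0.3]
    - [0, 0, -62, 0, 0, 0, 0.3]
    - [0, 0, -65, 0, 0, 0, 0.3]
    - [0, 0, -65, 0, 0, 0, 0.3]

```text
clock: 25.48
tcp_pos: [0.5299, 0.0251, 0.219]
eef_rot: [1.0, 0.0, 0.001, -0.0]
ft_force: [-0.4, -0.3, -2.1]
grip_width: 0.0365
```

```bash
python3 f.py; python3 - <<'E'
from h import *
b=cap('wrist','w5.png'); c=pickle.load(open('pics/w4.png.pkl','rb'))
for n in('w1.png','w4.png'):
    c=pickle.load(open('pics/%s.pkl'%n,'rb')); P=cloud(c); m=(P[...,2]>.015)&(P[...,2]<.026)&(P[...,1]>.15)&(P[...,0]>.38)&(P[...,0]<.65)
    m=cv2.morphologyEx(m.astype(np.uint8),cv2.MORPH_OPEN,np.ones((5,5)))>0
    q=P[m]; print(n,m.sum(),q.min(0).round(3),q.max(0).round(3))
go([.5226,.3253,.22])
E
```

```text
t 25.48 tcp [529.9  25.1 219. ] yawx 0.0 q6 1.6 w 36.5 Ftool [-0.4  0.3  2.1] Ttool [ 0.02 -0.   -0.06]
w1.png 29907 [0.419 0.171 0.015] [0.626 0.342 0.024]
w4.png 24228 [0.421 0.171 0.015] [0.629 0.417 0.023]
t 25.53 tcp [0.5295 0.0251 0.2183] yawx 0.0 Z [ 0.001  0.    -1.   ] q [0.02 0.29 1.84 0.   1.01 1.6 ] F [-0.9  0.1 -1. ] w 36.1
  shift [  -6.7 -300.2   -1.7] wz None
```

View pics/w5.png

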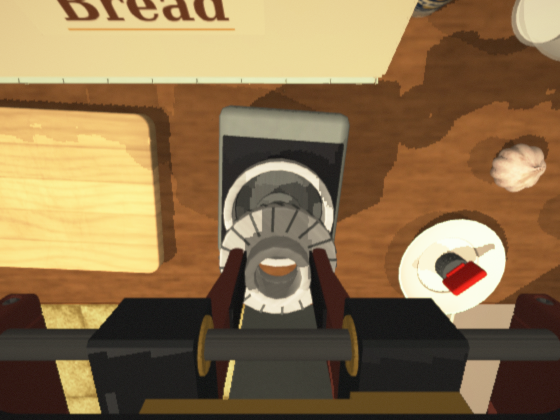

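The burr hangs level between the fingers at (278,260), clear of the spindle. The board lies at x 0.42–0.627 and y from 0.171, with its centre near (0.523,0.323). I carry the burr over.

move_arm:
  moves:
    - [0, -15, 0, 0, 0, 0, 0.3]
    - [-1, -40, 0, 0, 0, 0, 0.3]
    - [-2, -73, 0, 0, 0, 0, 0.3]
    - [-3, -108, 0, 0, 0, 0, 0.3]
    - [-4, -143, 0, 0, 0, 0, 0.3]
    - [-5, -178, 0, 0, 0, 0, 0.3]
    - [-6, -213, 0, 0, 0, 0, 0.3]
    - [-6, -248, 0, 0, 0, 0, 0.3]
    - [-6, -277, 0, 0, 0, 0, 0.3]
    - [-6, -295, 0, 0, 0, 0, 0.3]

```text
clock: 26.37
tcp_pos: [0.5225, 0.3229, 0.217]
eef_rot: [1.0, 0.001, -0.0, -0.0]
ft_force: [-0.5, -0.6, -2.3]
grip_width: 0.0362
```

move_arm:
  moves:
    - [0, 0, 0, 0, 0, 0, 0.3]
    - [0, 0, 0, 0, 0, 0, 0.3]
    - [0, 0, 15, 0, 0, 0, 0.3]
    - [0, 0, 35, 0, 0, 0, 0.3]
    - [0, 0, 60, 0, 0, 0, 0.3]
    - [0, 0, 85, 0, 0, 0, 0.3]
    - [0, 0, 110, 0, 0, 0, 0.3]
    - [0, 0, 135, 0, 0, 0, 0.3]
    - [0, 0, 155, 0, 0, 0, 0.3]
    - [0, 0, 164, 0, 0, 0, 0.3]

```text
clock: 27.2
tcp_pos: [0.5215, 0.3175, 0.0508]
eef_rot: [1.0, -0.0, -0.002, 0.001]
ft_force: [-0.4, 0.0, -1.4]
grip_width: 0.0361
```

move_arm:
  moves:
    - [0, 0, 2, 0, 0, 0, 0.3]
    - [0, 0, 4, 0, 0, 0, 0.3]
    - [0, 0, 6, 0, 0, 0, 0.3]
    - [0, 0, 6, 0, 0, 0, 0.3]
    - [0, 0, 6, 0, 0, 0, 0.3]

```text
clock: 27.62
tcp_pos: [0.5238, 0.3203, 0.0489]
eef_rot: [1.0, 0.0, 0.001, -0.0]
ft_force: [1.0, 0.1, -1.3]
grip_width: 0.036
```

```bash
python3 f.py
```

```text
t 27.62 tcp [523.8 320.3  48.9] yawx 0.0 q6 2.1 w 36.0 Ftool [ 1.  -0.1  1.3] Ttool [ 0.08  0.01 -0.01]
```

move_arm:
  moves:
    - [0, 0, 2, 0, 0, 0, 0.3]
    - [0, 0, 4, 0, 0, 0, 0.3]
    - [0, 0, 6, 0, 0, 0, 0.3]
    - [0, 0, 8, 0, 0, 0, 0.3]
    - [0, 0, 9.5, 0, 0, 0, 0.3]
    - [0, 0, 10.5, 0, 0, 0, 0.3]
    - [0, 0, 10.5, 0, 0, 0, 0.3]

```text
clock: 28.2
tcp_pos: [0.523, 0.32, 0.037]
eef_rot: [1.0, 0.0, -0.0, 0.0]
ft_force: [-0.4, -0.4, -1.5]
grip_width: 0.036
```

```bash
python3 f.py
```

```text
t 28.2 tcp [523. 320.  37.] yawx 0.0 q6 2.1 w 35.97 Ftool [-0.4  0.4  1.5] Ttool [-0.02 -0.   -0.01]
```

move_arm:
  moves:
    - [0, 0, 0.4, 0, 0, 0, 0.3]
    - [0, 0, 0.8, 0, 0, 0, 0.3]
    - [0, 0, 0.8, 0, 0, 0, 0.3]

```text
clock: 28.45
tcp_pos: [0.5231, 0.3201, 0.0369]
eef_rot: [1.0, 0.0, -0.0, -0.0]
ft_force: [-2.0, -0.4, 2.6]
grip_width: 0.0361
```

```bash
python3 f.py
```

```text
t 28.45 tcp [523.1 320.1  36.9] yawx 0.0 q6 2.1 w 36.07 Ftool [-2.   0.4 -2.6] Ttool [-0.14 -0.28  0.04]
```

move_arm:
  moves:
    - [0, 0, 0.4, 0, 0, 0, 0.3]
    - [0, 0, 0.8, 0, 0, 0, 0.3]
    - [0, 0, 0.8, 0, 0, 0, 0.3]

```text
clock: 28.7
tcp_pos: [0.5232, 0.3201, 0.0368]
eef_rot: [1.0, 0.0, 0.0, -0.0]
ft_force: [-4.3, -1.7, 10.6]
grip_width: 0.036
```

```bash
python3 f.py
```

```text
t 28.7 tcp [523.2 320.1  36.8] yawx 0.0 q6 2.1 w 35.98 Ftool [ -4.3   1.7 -10.6] Ttool [-0.32 -0.64  0.03]
```

Contact is at z≈0.037 as expected. I ease off, open and retreat.

move_arm:
  moves:
    - [0, 0, -0.8, 0, 0, 0, 0.3]
    - [0, 0, -0.9, 0, 0, 0, 0.36]
    - [0, 0, -0.9, 0, 0, 0, 0.4]
    - [0, 0, -0.9, 0, 0, 0, 0.43]
    - [0, 0, -0.9, 0, 0, 0, 0.47]
    - [0, 0, -0.9, 0, 0, 0, 0.52]
    - [0, 0, -0.9, 0, 0, 0, 0.6]
    - [0, 0, -0.9, 0, 0, 0, 0.65]
    - [0, 0, -0.9, 0, 0, 0, 0.65]
    - [0, 0, -0.9, 0, 0, 0, 0.65]

```text
clock: 29.53
tcp_pos: [0.5231, 0.3201, 0.0366]
eef_rot: [1.0, 0.0, -0.0, 0.0]
ft_force: [-0.1, -0.5, 0.7]
grip_width: 0.057
```

move_arm:
  moves:
    - [0, 0, -8, 0, 0, 0, 0.65]
    - [0, 0, -20, 0, 0, 0, 0.65]
    - [0, 0, -40, 0, 0, 0, 0.7]
    - [0, 0, -70, 0, 0, 0, 0.8]
    - [0, 0, -105, 0, 0, 0, 1]
    - [0, 0, -140, 0, 0, 0, 1]
    - [0, 0, -170, 0, 0, 0, 1]
    - [0, 0, -180, 0, 0, 0, 1]
    - [0, 0, -180, 0, 0, 0, 1]
    - [0, 0, -180, 0, 0, 0, 1]

```text
clock: 30.37
tcp_pos: [0.523, 0.32, 0.2169]
eef_rot: [1.0, 0.0, 0.0, -0.0]
ft_force: [-0.0, -0.8, -0.1]
grip_width: 0.088
```

```bash
python3 f.py; python3 - <<'E'
from h import *
c=cap('wrist','w6.png'); P=cloud(c); d=np.hypot(P[...,0]-.523,P[...,1]-.32)
for lo,hi,r in((.028,.035,.045),(.045,.053,.03)):
    m=(P[...,2]>lo)&(P[...,2]<hi)&(d<r); q=P[m]; A=np.c_[q[:,:2],np.ones(len(q))]; print(m.sum(),cv2.minEnclosingCircle(q[:,:2].astype(np.float32)),np.median(q[:,2]),'slope',np.linalg.lstsq(A,q[:,2],rcond=None)[0][:2])
E
```

```text
t 30.37 tcp [523.  320.  216.9] yawx 0.0 q6 2.1 w 87.96 Ftool [-0.   0.8  0.1] Ttool [ 0.01 -0.07  0.06]
1985 ((0.5234746932983398, 0.31995949149131775), 0.03640110045671463) 0.030921607220111724 slope [-0.00107831 -0.00110844]
473 ((0.5233810544013977, 0.31999844312667847), 0.01892993599176407) 0.04859849786410653 slope [-2.33690038e-03 -3.48964357e-05]
```

View pics/w6.png

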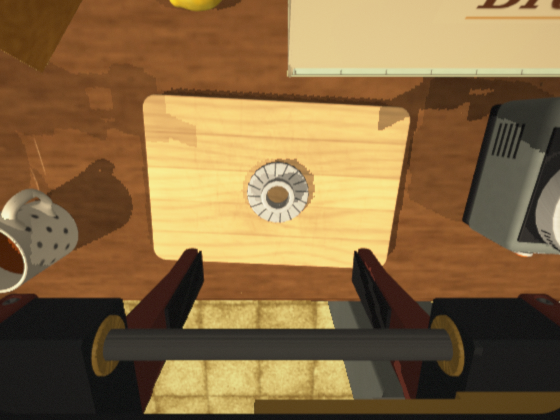

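The burr lies flat, neck up, mid-board at (278,192). Its disc top is at z=0.031 and its neck top at 0.0486, with a tilt of about 0.002 rad. I hand in.

```bash
python3 -c "
from rig import bot
print(bot.sign_off())"
```

```text
the job is handed in; nothing more can be done
None
```

The job is done and handed in at about 30 s of the 72 s allowed; sign-off reported no verdict.

- **Unscrewing the nut:** I gripped the bar, centred the grip by feel, and turned it about 210° (3.66 rad) clockwise in one grasp instead of several, because the wrist had the range. The free play ended at about 55°. From there I followed the climb, and the wrist's vertical force stayed within about 2.5 N.
- **Lifting it off:** Before lifting clear I raised it 2.8 mm in small steps, more than its 1.5 mm play. Only its weight showed on the wrist, so I took it as free.
- **Saucer:** The nut was lowered to contact (6.5 N at the wrist) and let go. Pictures afterwards show it upright near the saucer's centre. The garlic and tin looked undisturbed.
- **Burr:** I gripped it by the neck and lifted it straight off the spindle. I laid it on the board with contact of about 10 N at the wrist.
- **Last check of the burr:** Its axis is at (0.523, 0.320), close to the board's centre. The disc top is at 31 mm and the neck top at 48.6 mm, with a tilt of about 0.002 rad. The arm was clear, with the gripper open about 180 mm above.

**What disagreed:**
- The gripper read about 36 mm on the neck, which is given as 38 mm; the camera agreed with 38 mm.
- The first saucer position, from the top camera, was about 17 mm off. I used the position from two wrist pictures, which agreed with each other.
- I could not measure the thread force itself, only the wrist force.
- I took no fresh picture of the saucer after laying down the burr. The nut was last seen there, upright, with the burr already lifted off.

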